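# Put the pigment jar away in the lidded case

## Robot

A 6-joint arm with a two-finger parallel gripper is mounted at the origin on the work surface. World frame = base frame: x ahead of the robot, y to its left, z up, the work surface at z = 0. Lengths are in m, angles in rad, forces in N, time in s.
With the tool pointing down it reaches from about 0.25 to 0.775 m from the base axis. Payload 4 kg.
Tool frame: the origin (TCP) lies midway between the tips of the shut fingers; the grasp point (between the pads) lies 19 mm behind it (grip_point_offset is the distance from the TCP to the grasp point, in m); z points along the fingers, y is the line along which they close (so a half turn about z gives the same grasp; the last joint's range is limited). The gripper opens to 94 mm and grips with 3 to 60 N. Pads are 16 mm wide; open, the fingers measure 119 mm over their backs; the gripper's body (75 mm by 177 mm) begins 78 mm behind the grasp point.
Start: joints at [1.225, 0.087, 1.371, -0, 1.684, -0.103], TCP at [0.132, 0.534, 0.206] pointing down, gripper open.
Joint ranges: [-3.1, 3.1], [-0.76, 2.03], [0.27, 2.55], [-1.08, 4.22], [0.17, 2.65], [-2.57, 2.57]. Speed limits (rad/s): [2.79, 2.79, 3.14, 3.14, 3.14, 3.14].

## Interface

Orientations are given as [roll, pitch, yaw] about the fixed x, y, z axes, in that order (R = Rz(yaw) Ry(pitch) Rx(roll)).
In Python, from bench import * gives the robot as it stands.
- The arm moves only by the tool carry_out, never from a script. Its argument "commands" is a list of rows, each a list of 6 numbers: the shift along the tool's x, y, z in m, then the turn, a rotation vector about the tool's x, y, z in rad. In form: [[tx, ty, tz, rx, ry, rz], ...]. A call has exactly 5 rows; each row is the pose to reach, as a shift and turn from the pose commanded when the call began, along the tool's axes at that moment; what a row does not reach only later rows make up. A row lasts 1/10 s, in which the tool goes at most 50 mm and 8.59 degrees, less where a joint would pass 70% of its speed; a pose out of reach is approached as far as the arm can. A call with a gripper value outside its range is refused whole. "jaw" is the opening, from 0 (shut) to 1 (fully open), set as the call begins (left out, the last holds). The fingers move at their own pace and stop on an object; the grip force is fixed at half the most. Time passes only in rows, so rows that repeat a pose let the fingers close, or fill a call up. It gives the time, the measured TCP pose, the force, the opening and the grip force at its end, in the units of the state.
- get_obs(): the state, without advancing time (a new reading comes with each control period).
- snapshot(name): name is "scene" or "top" or "wrist"; returns a dict with "img" (384x512x3 uint8, red, green, blue), "range_z" (384x512 float32, m along the optical axis (not along the pixel's ray), 0 where there is no reading), "fx", "fy", "cx", "cy" (pixels), "R" (3x3) and "t" (3): a world point X has camera coordinates R X + t. Camera axes: x right, y down, z forward; pixel columns grow to the right and rows downward; lengths in m; the calibration is good to about 2 mm. The wrist camera is an equidistant fisheye: a pixel r from the principal point sees the ray r / f radians off the axis. A picture is of the moment at which its call begins.
- close_job(): hands the job in; it is judged then, once.
The state is a dict: "time": time; "joint_positions": joint angles; "qvel": joint speeds; "joint_torque": joint torques, N m; "tool_pos": TCP position; "ee_rot": TCP orientation; "wrist_force": force on the tool from outside, world axes, zero at the start; "wrist_torque": the same for the moment, N m; "width": finger opening in m; "finger_force": force on a finger pad.
Only numpy, scipy, OpenCV 4.12 (cv2) and the standard library are available. Lean on these libraries where they do the work, as an engineer would, in place of code of your own. Each camera call takes 0.05 s, during which the arm holds its last target. There are 200 camera calls.

## Task

A pigment jar has been left standing on the lid of the wooden case: stand it aside on the table, then lift the lid open, without letting it slam, until it stays back on its stop. Then gently stand the jar in the empty compartment, wholly on the cork mat there, and let go, with the lid left open. Keep the jar upright, and leave the jar already stored in the case and the other things on the bench where they are.

Things in the scene. Friction and masses are not known exactly. Their poses are not given: they have to be found in the camera images.
- case: Fixed wooden case, 160 (x) by 250 (y) by 98 mm high without lid; all walls and floor 8 mm thick. Origin: centre of its underside. x points from handle side to hinge side. A full-height middle wall at y = 0 leaves two compartments, each 144 by 113 mm, 90 mm deep, centred at y = +60.5 and -60.5 mm. One holds the stored jar, the other only the cork mat; which is which varies.
- lid (a joint): Angle of the lid: 0 shut, growing as it opens, 1.8 at its stop (13 degrees beyond upright). Little friction: let go below upright (1.57) it falls shut, beyond it falls back on its stop. The lid is a wooden board of about 0.4 kg, 160 by 250 by 12 mm, on the case's rim (top 110 mm above the table when shut).
- lid_handle (a point): Middle of the handle, a U of 12 mm round steel bar in the plane of the lid before its front edge. The gripping bar is parallel to the case's y, 120 mm between the legs, its axis 42 mm out from the case's front face, 104 mm above the table when shut, 202 mm from the hinge line. Pinch it from above, across the bar; it turns between the pads as the lid swings.
- lid_hinge (a point): Middle of the hinge line, at the case's far top edge (case x = +80 mm, 98 mm above the table), parallel to the case's y. Opening moves the handle up and over towards the case's +x.
- mat: Fixed cork mat, 80 by 80 by 4 mm, square to the case, on the floor of the empty compartment. Origin: centre of its underside, 8 mm above the table; its top is 12 mm above the table.
- jar: The jar to put away: round amber glass pigment jar with black screw cap, 46 mm across, 72 mm tall, about 0.18 kg; at the start it stands on the shut lid. Origin: centre of its underside; its z is up when it is upright.
- stored_jar: An identical jar already in the case, standing on the floor of the other compartment. Origin: centre of its underside.
- bottle: Bystander: green bottle, 68 mm across, 180 mm tall. Origin: centre of its underside. Stands beside or in front of the case.
- block: Bystander: square wooden block, 60 by 60 by 85 mm tall. Origin: centre of its underside.
- pot: Bystander: open white ceramic cup, 68 mm across, 85 mm tall. Origin: centre of its underside.
- burnisher: Bystander: burnishing tool with round wooden handle, 16 mm thick, lying on the table; reaches from -90 to +80 mm along its own x axis. Origin: under it, on the table.
Things that resemble listed ones, but are neither listed nor needed, are in the scene too. Leave any purple or red look-alike of the jar alone.

How it is judged:
On the way, in this order (a step that is already met when the one before it is completed fails the run):
1. the jar stands upright on the table, let go (height (world z) of jar below 0.015 m and angle between jar's own z axis and vertical below 0.15 rad and contact force between the fingers and jar below 0.2 N), for 0.2 s.
2. the lid is open on its stop (value of joint lid above 1.74 rad and velocity of joint lid below 0.2 rad/s), for 0.3 s.
At the end, for the whole second after the job is handed in: The lid rests open on its stop (above 1.72 rad); the jar stands upright (within 0.12 rad) and still on the cork mat in the empty compartment, its centre within 25 mm of the mat's; the stored jar is within 20 mm, and the bottle, block, pot and burnisher are within 25 mm, of where they began (value of joint lid above 1.72 rad and horizontal distance between jar and mat below 0.025 m and z of jar in the frame of mat below 0.01 m and angle between jar's own z axis and vertical below 0.12 rad and linear speed of jar below 0.02 m/s and not (distance of stored_jar from where it was at the start of the episode above 0.02 m) and angle between stored_jar's own z axis and vertical below 0.15 rad and not (distance of bottle from where it was at the start of the episode above 0.025 m) and not (distance of block from where it was at the start of the episode above 0.025 m) and not (distance of pot from where it was at the start of the episode above 0.025 m) and not (distance of burnisher from where it was at the start of the episode above 0.025 m)); the robot touches nothing.
It fails at once if the jar is tipped over (more than 0.6 rad) (angle between jar's own z axis and vertical above 0.6 rad).
It fails at once if a bystander is pushed more than 25 mm or tipped (distance of any of bottle, block, pot, burnisher from where it was at the start of the episode above 0.025 m or angle between any of bottle, block, pot's own z axis and vertical above 0.4 rad).
It fails at once if the stored jar is pushed more than 20 mm (distance of stored_jar from where it was at the start of the episode above 0.02 m).
It fails at once if the lid slams shut or is thrown back (faster than 4 rad/s) (velocity of joint lid below -4 rad/s or velocity of joint lid above 4 rad/s).
It fails at once if the jar is dropped (faster than 0.6 m/s while the fingers do not hold it) (contact force between the fingers and jar below 0.1 N and linear speed of jar above 0.6 m/s).
It also fails if it takes over 72 s, if anything falls off the work surface, if the arm or the gripper's body presses on something with over 40 N, if the wrist force passes 120 N, or if a joint passes its speed limit or range.

## Working session

There is one attempt and no reset: what is moved stays moved. The work goes in short steps, Python scripts to look and compute and a tool call to move; the robot and the scene stay as the last step left them, time stands still between calls to the robot, and variables do not carry over. Pictures are saved under pics/ and viewed, at most 10 in all, crops included, and the job is handed in when it is done.

Besides the shell and the picture viewer there is one more tool, called after "Request:" by a JSON object that holds its "api" and its "payload", one argument or row to a line. carry_out: Moves the arm, as the interface text tells. Its arguments: {"type":"object","properties":{"commands":{"type":"array","items":{"type":"array","items":{"type":"number"}}},"jaw":{"type":"number"}},"required":["commands"]}

```bash
mkdir -p pics; ls; python3 - <<'E'
from bench import *
import cv2,numpy as np,pickle
d={n:snapshot(n) for n in("scene","top")}
pickle.dump(d,open("s0.pkl","wb"))
for n in d:
    cv2.imwrite(f"pics/{n}0.png",cv2.resize(d[n]["img"][:,:,::-1],(800,600),interpolation=cv2.INTER_CUBIC))
    print(n,d[n]["R"].round(3).tolist(),d[n]["t"],d[n]["fx"])
o=get_obs();print(o)
E
```

```text
pics
scene [[0.494, 0.869, 0.006], [0.759, -0.428, -0.491], [-0.424, 0.247, -0.871]] [-0.30183698 -0.33855815  1.07182371] 366.04574339486334
top [[-0.028, -1.0, 0.005], [-0.984, 0.026, -0.175], [0.175, -0.01, -0.984]] [0.02209178 0.52809701 0.97256796] 449.19245132766645
{'time': 0.1, 'joint_positions': array([ 1.22490857e+00,  8.78687700e-02,  1.37205014e+00,  9.61655005e-06,
        1.68361359e+00, -1.03092590e-01]), 'qvel': array([-0.00010257, -0.00026745, -0.00476408, -0.0001972 ,  0.00083518,
       -0.00081956]), 'joint_torque': array([ 2.04522083e-03, -3.41254377e+01, -3.03302264e+01,  7.19685573e-02,
        3.04574647e-02, -1.01224482e-04]), 'tool_pos': array([0.13206237, 0.5334137 , 0.20445484]), 'ee_rot': array([-3.13966408e+00, -2.09137166e-04,  2.89879836e+00]), 'wrist_force': array([-0.08327468, -0.78430882, -0.30636601]), 'wrist_torque': array([-0.01635577, -0.01823637, -0.00573992]), 'finger_force': 0.0, 'width': 0.09379569763983862}
```

View pics/top0.png

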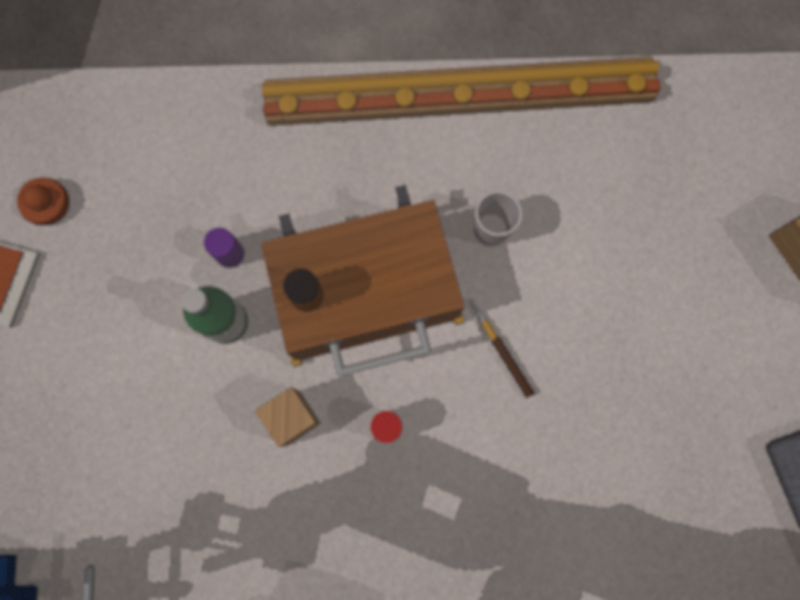

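View pics/scene0.png

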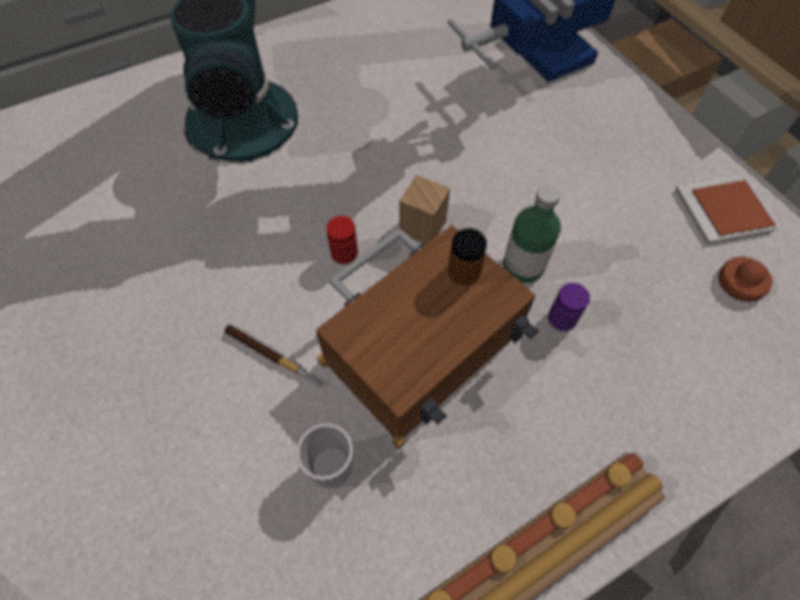

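The top view shows the case at about (362,280), with the bar of its handle from (342,368) to (427,350). Three things look like the jar: amber with a black cap on the lid (303,288), purple (223,247) and red (386,427). Only the first fits, since it is amber and stands on the lid. I'll measure the positions from depth and confirm the jar in a crop.

```bash
cat > h.py <<'E'
import numpy as np,cv2
def cloud(s):
    z=s["range_z"].astype(float);v,u=np.mgrid[:384,:512]
    P=np.stack([(u-s["cx"])/s["fx"]*z,(v-s["cy"])/s["fy"]*z,z],-1)
    W=(P-s["t"])@np.array(s["R"]); W[z==0]=np.nan; return W
def rect(P): return cv2.minAreaRect((P[:,:2]*1000).astype(np.float32))
E
python3 - <<'E'
import pickle,numpy as np,cv2
from h import *
d=pickle.load(open("s0.pkl","rb"));s=d["top"]
W=cloud(s);k=0.64
im=s["img"];cv2.imwrite("pics/crop0.png",cv2.resize(im[100:300,110:360,::-1],(750,600),interpolation=cv2.INTER_CUBIC))
def reg(n,u0,u1,v0,v1,z0,z1):
    P=W[int(v0*k):int(v1*k),int(u0*k):int(u1*k)].reshape(-1,3);P=P[(P[:,2]>z0)&(P[:,2]<z1)]
    r=rect(P);c=cv2.minEnclosingCircle((P[:,:2]*1000).astype(np.float32))
    print(n,len(P),"rect",np.round(r[0],1),np.round(r[1],1),round(r[2],1),"circ",np.round(c[0],1),round(c[1],1),"zmed",np.median(P[:,2]).round(4))
reg("lid",240,480,190,370,.105,.115)
reg("jarcap",270,335,255,320,.172,.19)
reg("handle",320,440,320,380,.095,.116)
reg("bottle body",170,255,270,350,.06,.2)
reg("bottle top",170,255,270,350,.16,.2)
reg("block",245,325,380,450,.078,.09)
reg("pot",470,530,190,250,.078,.09)
reg("burn",462,540,295,400,.006,.03)
reg("red",365,410,405,450,.03,.12)
reg("purple",195,250,220,270,.05,.12)
Q=W[::1,::1].reshape(-1,3)
print("table z",np.nanmedian(W[250:300,100:300,2]))
E
```

```text
lid 8351 rect [550.3  54.7] [220.2 251. ] 12.4 circ [567.5  58.6] 146.4 zmed 0.1094
jarcap 407 rect [539.  132.9] [43.1 43.6] 17.3 circ [538.9 133. ] 22.5 zmed 0.1814
handle 1208 rect [467.6  43.1] [150.6  76.6] 88.6 circ [483.2  42.9] 78.5 zmed 0.1088
bottle body 1008 rect [521.2 265.1] [61.3 68.2] 52.4 circ [523.6 267.6] 34.5 zmed 0.1244
bottle top 217 rect [523.7 268.2] [29.3 30.2] 17.6 circ [523.8 268.1] 15.6 zmed 0.179
block 809 rect [378.1 167.9] [60.5 60.1] 32.9 circ [378.2 168. ] 41.1 zmed 0.0845
pot 191 rect [ 657.4 -137.3] [65.5 66.1] 86.9 circ [ 658.2 -138.3] 34.2 zmed 0.0835
burn 425 rect [ 468.6 -133.3] [169.   36.7] 32.2 circ [ 473.2 -140.8] 84.6 zmed 0.0132
red 345 rect [361.2  30.2] [43.3 42.5] 88.5 circ [361.   30.2] 22.6 zmed 0.0714
purple 353 rect [629.2 263.3] [43.2 43. ] 3.6 circ [629.8 264.7] 23.1 zmed 0.071
table z -0.00011439685864575032
```

View pics/crop0.png

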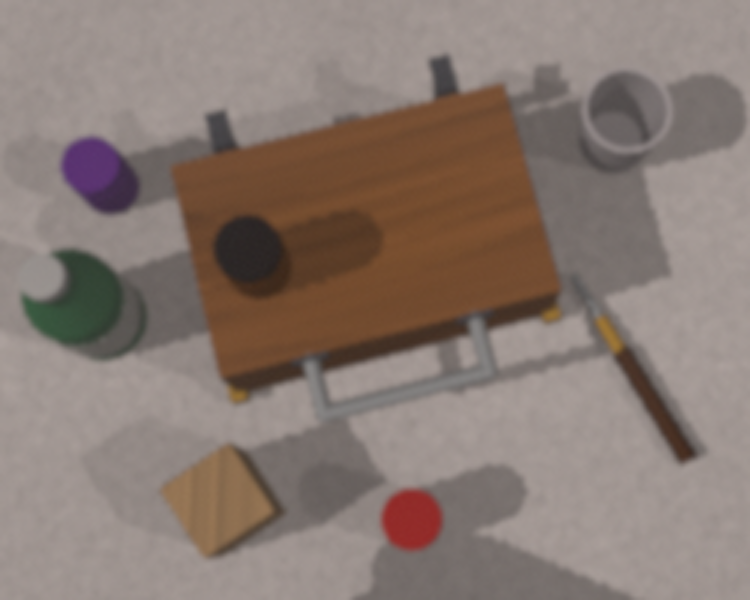

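The crop confirms it: the amber jar with the black cap stands on the lid at (250,250) in the crop. Next I'll fit the case pose exactly, without the handle, and plan the jar moves.

```bash
cat >> h.py <<'E'
from scipy.spatial.transform import Rotation as Rt
def plan(pos,yaw=None):
    from bench import get_obs
    o=get_obs();R=Rt.from_euler("xyz",o["ee_rot"])
    T=R if yaw is None else Rt.from_euler("xyz",[np.pi,0,yaw])
    for p in np.atleast_2d(pos): print("shift mm",(R.inv().apply(p-o["tool_pos"])*1000).round(1),"rot",(R.inv()*T).as_rotvec().round(3))
    return o
E
python3 - <<'E'
import pickle,numpy as np,cv2
from h import *
d=pickle.load(open("s0.pkl","rb"));
for n in d:
    W=cloud(d[n]);m=(abs(W[:,:,2]-.110)<.004)&(abs(W[:,:,0]-.55)<.2)&(abs(W[:,:,1]-.06)<.22)
    m=cv2.morphologyEx(m.astype(np.uint8),cv2.MORPH_OPEN,np.ones((15,15)))>0
    P=W[m];r=rect(P);print(n,r)
    a=np.deg2rad(r[2] if r[2]<45 else r[2]-90);ex=np.array([np.cos(a),np.sin(a)]);ey=np.array([-ex[1],ex[0]])
    Q=W.reshape(-1,3);Q=Q[(Q[:,2]>.1)&(Q[:,2]<.116)];l=np.c_[(Q[:,:2]-np.array(r[0])/1000)@ex,(Q[:,:2]-np.array(r[0])/1000)@ey]
    h=l[(l[:,0]<-.1)&(l[:,0]>-.15)&(abs(l[:,1])<.05)];print("bar local x",h[:,0].min(),h[:,0].max(),np.median(h[:,0]))
    h=l[(l[:,0]<-.095)&(l[:,0]>-.15)&(abs(l[:,1])<.09)];print("bar y",h[:,1].min(),h[:,1].max())
    P=W.reshape(-1,3);P=P[(abs(P[:,2]-.181)<.005)&(np.hypot(P[:,0]-.539,P[:,1]-.133)<.04)]
    print("cap",cv2.minEnclosingCircle((P[:,:2]*1000).astype(np.float32)))
plan([[.539,.133,.30],[.539,.133,.138]])
E
```

```text
scene ((565.3407592773438, 58.22850036621094), (168.52529907226562, 248.344970703125), 13.14060115814209)
bar local x -0.1231454442103574 -0.11088130780420784 -0.11521844421069713
bar y -0.0649568971388249 0.0664413287426453
cap ((541.6353759765625, 135.37625122070312), 22.949081420898438)
top ((0.0, 0.0), (0.0, 0.0), 0.0)Traceback (most recent call last):
  File "<stdin>", line 10, in <module>
    return umr_minimum(a, axis, None, out, keepdims, initial, where)
ValueError: zero-size array to reduction operation minimum which has no identity
```

```bash
python3 - <<'E'
import pickle,numpy as np,cv2
from h import *
d=pickle.load(open("s0.pkl","rb"));
for n in d:
    W=cloud(d[n]);m0=(abs(W[:,:,2]-.110)<.008)&(abs(W[:,:,0]-.55)<.2)&(abs(W[:,:,1]-.06)<.22)
    m=cv2.morphologyEx(m0.astype(np.uint8),cv2.MORPH_CLOSE,np.ones((3,3)))
    m=(cv2.morphologyEx(m,cv2.MORPH_OPEN,np.ones((11,11)))>0)&m0
    P=W[m];r=rect(P);print(n,m0.sum(),m.sum(),r,P[:,2].std())
    if not len(P):continue
    a=np.deg2rad(r[2] if r[2]<45 else r[2]-90);ex=np.array([np.cos(a),np.sin(a)]);ey=np.array([-ex[1],ex[0]])
    c=np.array([.566,.058])
    L=lambda Q:np.c_[(Q[:,:2]-c)@ex,(Q[:,:2]-c)@ey]
    l=L(P);print("lid pct x",np.percentile(l[:,0],[0,.5,99.5,100]),"y",np.percentile(l[:,1],[0,.5,99.5,100]))
    Q=W.reshape(-1,3);l=L(Q[(Q[:,2]>.1)&(Q[:,2]<.116)])
    h=l[(l[:,0]<-.1)&(l[:,0]>-.15)&(abs(l[:,1])<.045)];print("bar x",h[:,0].min(),h[:,0].max(),np.median(h[:,0]))
    h=l[(l[:,0]<-.105)&(l[:,0]>-.15)&(abs(l[:,1])<.09)];print("bar y",h[:,1].min(),h[:,1].max())
plan([[.540,.134,.30],[.540,.134,.138]])
E
```

```text
scene 8688 7829 ((562.7973022460938, 58.48271942138672), (173.54254150390625, 250.2278594970703), 12.981897354125977) 0.0013139184741177018
lid pct x [-0.08978368 -0.080141    0.08330292  0.08375886] y [-0.12392408 -0.12319034  0.1220347   0.12630375]
bar x -0.12379750378761481 -0.11141653319664546 -0.1158238388471215
bar y -0.0643127510823494 0.06649976337173755
top 8710 7741 ((565.6929321289062, 58.02599334716797), (165.04310607910156, 250.125732421875), 13.027195930480957) 0.0017064919482354753
lid pct x [-0.08281486 -0.07911356  0.08036815  0.08222828] y [-0.12496833 -0.12327379  0.12256204  0.12515742]
bar x -0.12640086365762185 -0.11420050174503414 -0.12072161174530818
bar y -0.06603890995572281 0.06582305620374074
shift mm [-492.  -289.8  -95.1] rot [0. 0. 0.]
shift mm [-492.  -289.5   66.9] rot [0. 0. 0.]
```

Request:
{"api": "carry_out", "payload": {
  "commands": [
    [0,0,-0.048,0,0,0],
    [0,0,-0.095,0,0,0],
    [-0.04,-0.024,-0.095,0,0,0],
    [-0.082,-0.048,-0.095,0,0,0],
    [-0.125,-0.073,-0.095,0,0,0]
  ],
  "jaw": 0.75
}}

```text
time: 0.6
tool_pos: [0.2366, 0.432, 0.3004]
ee_rot: [3.141, 0.0, 2.901]
wrist_force: [1.3, 0.2, -0.5]
width: 0.0705
finger_force: 0.0
```

Request:
{"api": "carry_out", "payload": {
  "commands": [
    [-0.042,-0.025,0,0,0,0],
    [-0.084,-0.05,0,0,0,0],
    [-0.126,-0.075,0,0,0,0],
    [-0.168,-0.1,0,0,0,0],
    [-0.21,-0.125,0,0,0,0]
  ]
}}

```text
time: 1.1
tool_pos: [0.4107, 0.2594, 0.3001]
ee_rot: [-3.141, -0.0, 2.899]
wrist_force: [0.2, 0.6, -0.3]
width: 0.071
finger_force: 0.0
```

Request:
{"api": "carry_out", "payload": {
  "commands": [
    [-0.042,-0.025,0,0,0,0],
    [-0.084,-0.05,0,0,0,0],
    [-0.126,-0.075,0,0,0,0],
    [-0.157,-0.092,0,0,0,0],
    [-0.157,-0.092,0,0,0,0]
  ]
}}

```text
time: 1.6
tool_pos: [0.5422, 0.1306, 0.2981]
ee_rot: [-3.139, -0.003, 2.893]
wrist_force: [0.7, 0.1, 0.1]
width: 0.0704
finger_force: 0.0
```

```bash
python3 - <<'E'
from h import *
o=plan([[.540,.134,.30],[.540,.134,.175],[.540,.134,.138]]);print(o["tool_pos"],o["ee_rot"],o["width"],o["joint_positions"])
E
```

```text
shift mm [ 3.   2.7 -1.9] rot [0. 0. 0.]
shift mm [  2.7   3.  123.1] rot [0. 0. 0.]
shift mm [  2.6   3.1 160.1] rot [0. 0. 0.]
[0.54224163 0.13060245 0.29809474] [-3.13934659e+00 -2.54762671e-03  2.89291861e+00] 0.07040893018050695 [ 1.35412896e-01  1.08505844e-01  1.16570121e+00 -1.18044078e-03
  1.87058904e+00 -1.18705905e+00]
```

Request:
{"api": "carry_out", "payload": {
  "commands": [
    [0,0,0.03,0,0,0],
    [0,0,0.07,0,0,0],
    [0,0,0.11,0,0,0],
    [0,0,0.145,0,0,0],
    [0,0,0.162,0,0,0]
  ]
}}

```text
time: 2.1
tool_pos: [0.5369, 0.1347, 0.1339]
ee_rot: [-3.139, -0.007, 2.9]
wrist_force: [-0.6, -0.3, 0.1]
width: 0.0703
finger_force: 0.0
```

Request:
{"api": "carry_out", "payload": {
  "commands": [
    [0,0,0,0,0,0],
    [0,0,0,0,0,0],
    [0,0,0,0,0,0],
    [0,0,0,0,0,0],
    [0,0,0,0,0,0]
  ],
  "jaw": 0.3
}}

```text
time: 2.6
tool_pos: [0.5411, 0.1344, 0.1407]
ee_rot: [3.14, 0.003, 2.899]
wrist_force: [-0.3, -0.2, 3.6]
width: 0.0453
finger_force: 30.0
```

Request:
{"api": "carry_out", "payload": {
  "commands": [
    [0,0,0,0,0,0],
    [0,0,-0.01,0,0,0],
    [0,0,-0.03,0,0,0],
    [0,0,-0.06,0,0,0],
    [0,0,-0.09,0,0,0]
  ]
}}

```text
time: 3.1
tool_pos: [0.5395, 0.1339, 0.2286]
ee_rot: [-3.141, -0.002, 2.899]
wrist_force: [-0.3, 0.3, -0.9]
width: 0.0453
finger_force: 30.0
```

```bash
python3 - <<'E'
from h import *
o=plan([[.34,-.10,.24],[.34,-.10,.10],[.34,-.10,.03]]);print(o["tool_pos"],o["ee_rot"],o["width"],o["finger_force"])
E
```

```text
shift mm [ 137.4 -275.   -10.8] rot [0. 0. 0.]
shift mm [ 137.  -274.9  129.2] rot [0. 0. 0.]
shift mm [ 136.9 -274.8  199.2] rot [0. 0. 0.]
[0.5394635 0.1339213 0.2285744] [-3.14062829e+00 -2.34031918e-03  2.89864302e+00] 0.04528850849610627 29.99757069745101
```

Request:
{"api": "carry_out", "payload": {
  "commands": [
    [0.01,-0.02,0,0,0,0],
    [0.025,-0.05,0,0,0,0],
    [0.04,-0.08,0,0,0,0],
    [0.055,-0.11,0,0,0,0],
    [0.07,-0.14,0,0,0,0]
  ]
}}

```text
time: 3.6
tool_pos: [0.4372, 0.0142, 0.2282]
ee_rot: [-3.141, -0.001, 2.899]
wrist_force: [0.4, -1.5, -1.8]
width: 0.0453
finger_force: 30.0
```

Request:
{"api": "carry_out", "payload": {
  "commands": [
    [0.015,-0.03,0,0,0,0],
    [0.03,-0.06,0,0,0,0],
    [0.045,-0.09,0,0,0,0],
    [0.06,-0.12,0,0,0,0],
    [0.067,-0.135,0,0,0,0]
  ]
}}

```text
time: 4.1
tool_pos: [0.3393, -0.1012, 0.2286]
ee_rot: [-3.141, -0.0, 2.897]
wrist_force: [-0.5, -0.5, -1.6]
width: 0.045
finger_force: 30.0
```

Request:
{"api": "carry_out", "payload": {
  "commands": [
    [0,0,0.02,0,0,0],
    [0,0,0.055,0,0,0],
    [0,0,0.095,0,0,0],
    [0,0,0.13,0,0,0],
    [0,0,0.145,0,0,0]
  ]
}}

```text
time: 4.6
tool_pos: [0.3383, -0.0987, 0.0797]
ee_rot: [3.14, -0.007, 2.899]
wrist_force: [-0.3, 0.4, -1.2]
width: 0.045
finger_force: 30.0
```

Request:
{"api": "carry_out", "payload": {
  "commands": [
    [0,0,0.015,0,0,0],
    [0,0,0.03,0,0,0],
    [0,0,0.04,0,0,0],
    [0,0,0.045,0,0,0],
    [0,0,0.045,0,0,0]
  ]
}}

```text
time: 5.1
tool_pos: [0.3406, -0.0997, 0.038]
ee_rot: [3.141, -0.001, 2.899]
wrist_force: [0.9, 0.3, -1.5]
width: 0.0456
finger_force: 30.0
```

```bash
python3 - <<'E'
from h import *
o=plan([[.34,-.10,.03]]);print(o["tool_pos"],o["wrist_force"],o["width"],o["finger_force"])
E
```

```text
shift mm [ 0.5 -0.4  8. ] rot [0. 0. 0.]
[ 0.34059405 -0.09970783  0.0380251 ] [ 0.87049573  0.29350489 -1.46931912] 0.04557375176211715 29.997770295012742
```

Lower it gently until it touches the table, then release.

Request:
{"api": "carry_out", "payload": {
  "commands": [
    [0,0,0.002,0,0,0],
    [0,0,0.004,0,0,0],
    [0,0,0.006,0,0,0],
    [0,0,0.008,0,0,0],
    [0,0,0.008,0,0,0]
  ]
}}

```text
time: 5.6
tool_pos: [0.3412, -0.1, 0.0307]
ee_rot: [-3.142, 0.001, 2.899]
wrist_force: [0.5, -0.2, -0.1]
width: 0.0455
finger_force: 30.0
```

Request:
{"api": "carry_out", "payload": {
  "commands": [
    [0,0,0.001,0,0,0],
    [0,0,0.001,0,0,0],
    [0,0,0.001,0,0,0],
    [0,0,0.001,0,0,0],
    [0,0,0.001,0,0,0]
  ]
}}

```text
time: 6.1
tool_pos: [0.3413, -0.1, 0.0307]
ee_rot: [-3.141, 0.001, 2.899]
wrist_force: [-2.8, 0.5, 5.8]
width: 0.0453
finger_force: 30.0
```

Request:
{"api": "carry_out", "payload": {
  "commands": [
    [0,0,0,0,0,0],
    [0,0,0,0,0,0],
    [0,0,0,0,0,0],
    [0,0,0,0,0,0],
    [0,0,0,0,0,0]
  ],
  "jaw": 0.75
}}

```text
time: 6.6
tool_pos: [0.3409, -0.0998, 0.0293]
ee_rot: [3.141, -0.0, 2.899]
wrist_force: [-0.4, -1.0, 0.8]
width: 0.0702
finger_force: 0.0
```

Request:
{"api": "carry_out", "payload": {
  "commands": [
    [0,0,-0.02,0,0,0],
    [0,0,-0.06,0,0,0],
    [0,0,-0.1,0,0,0],
    [0,0,-0.14,0,0,0],
    [0,0,-0.18,0,0,0]
  ]
}}

```text
time: 7.1
tool_pos: [0.3407, -0.0997, 0.211]
ee_rot: [3.142, 0.0, 2.899]
wrist_force: [0.2, -0.3, -0.2]
width: 0.0702
finger_force: 0.0
```

```bash
python3 - <<'E'
from h import *
c=np.array([.566,.058]);a=.227;ex=np.array([np.cos(a),np.sin(a)])
b=c-.1215*ex;print(b)
# tool y along ex: yaw with (sin,-cos) = +-ex
for yaw in (np.pi/2+a,a-np.pi/2): o=plan([[*b,.20],[*b,.085]],yaw)
print(o["tool_pos"],o["joint_positions"])
E
```

```text
[0.44761697 0.03065576]
shift mm [-72.4 152.3  11. ] rot [0.    0.    1.101]
shift mm [-72.4 152.3 126. ] rot [0.    0.    1.101]
shift mm [-72.4 152.3  11. ] rot [-0.     0.    -2.041]
shift mm [-72.4 152.3 126. ] rot [-0.     0.    -2.041]
[ 0.34074994 -0.09974678  0.21098491] [-4.44991218e-01 -3.62635274e-01  1.75575711e+00  1.24350199e-04
  1.74832788e+00 -1.77300045e+00]
```

Request:
{"api": "carry_out", "payload": {
  "commands": [
    [-0.015,0.03,0,0,0,0.14],
    [-0.03,0.06,0,0,0,0.28],
    [-0.045,0.1,0,0,0,0.42],
    [-0.06,0.13,0,0,0,0.56],
    [-0.072,0.152,0,0,0,0.7]
  ],
  "jaw": 0.34
}}

```text
time: 7.6
tool_pos: [0.4483, 0.0322, 0.2092]
ee_rot: [3.141, -0.0, 2.201]
wrist_force: [-0.3, -1.0, 0.2]
width: 0.0344
finger_force: 0.0
```

Request:
{"api": "carry_out", "payload": {
  "commands": [
    [0,0,0,0,0,0.14],
    [0,0,0,0,0,0.28],
    [0,0,0,0,0,0.401],
    [0,0,0,0,0,0.401],
    [0,0,0,0,0,0.401]
  ]
}}

```text
time: 8.1
tool_pos: [0.4474, 0.0303, 0.2093]
ee_rot: [-3.141, -0.0, 1.807]
wrist_force: [0.0, 0.1, 0.3]
width: 0.0319
finger_force: 0.0
```

```bash
python3 - <<'E'
from h import *
from bench import *
o=plan([[.4476,.0307,.20],[.4476,.0307,.085]],1.798);print(o["tool_pos"],o["ee_rot"],o["width"],o["joint_positions"])
s=snapshot("top");cv2.imwrite("pics/top1.png",cv2.resize(s["img"][:,:,::-1],(800,600),interpolation=cv2.INTER_CUBIC))
E
```

```text
shift mm [0.3 0.3 9.3] rot [-0.    -0.     0.009]
shift mm [  0.3   0.4 124.3] rot [-0.    -0.     0.009]
[0.4473596  0.03033072 0.20928367] [-3.14127245e+00 -1.83953501e-04  1.80720625e+00] 0.031922227273899324 [-5.89374548e-02 -1.42047908e-01  1.58697343e+00  8.34501371e-05
  1.69702702e+00 -2.95336917e-01]
```

View pics/top1.png

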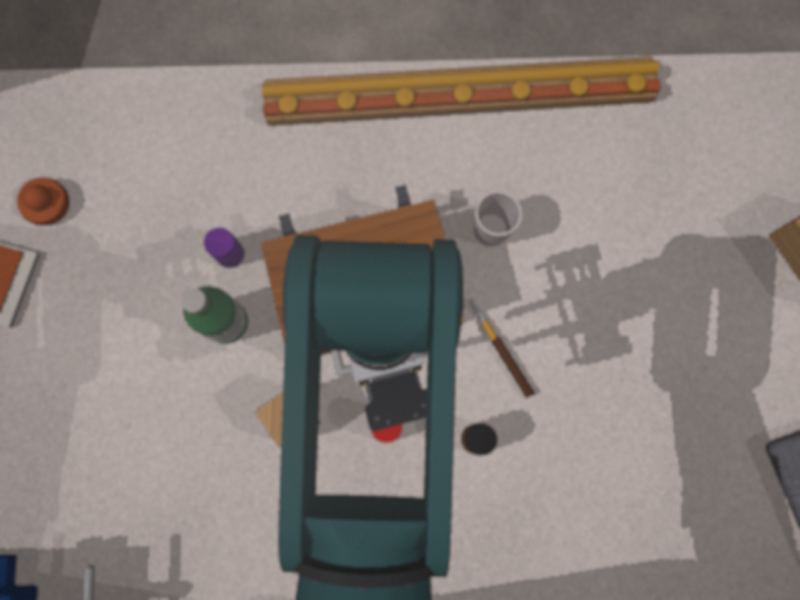

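The jar stands free on the table at (479,438). I'll descend on the handle bar and pinch it.

Request:
{"api": "carry_out", "payload": {
  "commands": [
    [0,0,0.03,0,0,0.008],
    [0,0,0.06,0,0,0.008],
    [0,0,0.09,0,0,0.008],
    [0,0,0.115,0,0,0.008],
    [0,0,0.124,0,0,0.008]
  ]
}}

```text
time: 8.65
tool_pos: [0.4453, 0.0304, 0.0826]
ee_rot: [-3.137, -0.002, 1.798]
wrist_force: [-0.7, 0.7, 0.2]
width: 0.032
finger_force: 0.0
```

Request:
{"api": "carry_out", "payload": {
  "commands": [
    [0,0,0,0,0,0],
    [0,0,0,0,0,0],
    [0,0,0,0,0,0],
    [0,0,0,0,0,0],
    [0,0,0,0,0,0]
  ],
  "jaw": 0
}}

```text
time: 9.15
tool_pos: [0.4504, 0.0307, 0.0875]
ee_rot: [3.134, 0.001, 1.797]
wrist_force: [6.1, 1.6, -1.4]
width: 0.0112
finger_force: 30.0
```

```bash
python3 - <<'E'
from h import *
a=.227;ex=np.array([np.cos(a),np.sin(a),0])
from bench import get_obs
o=get_obs();p=o["tool_pos"];print(p,o["ee_rot"],o["wrist_force"],o["width"],o["finger_force"])
p0=np.array([.4476,.0307,.085]);z=np.array([0,0,1])
f=lambda t:-.202*np.cos(t+.03)*ex+.202*np.sin(t+.03)*z
R=Rt.from_euler("xyz",[np.pi,0,1.798])
for t in np.r_[np.arange(0,1.75,.08),1.75,1.8]: 
    w=f(t)-f(0);print(round(t,2),(R.inv().apply(w)*1000).round(1),(p0+w).round(3))
E
```

```text
[0.45040426 0.03065555 0.08745159] [3.13395650e+00 9.57473013e-04 1.79694073e+00] [ 6.12211969  1.59919812 -1.4226782 ] 0.011175350683431411 29.999814927577972
0.0 [0. 0. 0.] [0.448 0.031 0.085]
0.08 [ -0.    1.1 -16.1] [0.449 0.031 0.101]
0.16 [ -0.    3.5 -32.1] [0.451 0.031 0.117]
0.24 [ -0.    7.2 -47.8] [0.455 0.032 0.133]
0.32 [ -0.   12.2 -63.2] [0.459 0.033 0.148]
0.4 [ -0.   18.3 -78.1] [0.465 0.035 0.163]
0.48 [ -0.   25.6 -92.6] [0.473 0.036 0.178]
0.56 [  -0.    34.1 -106.3] [0.481 0.038 0.191]
0.64 [  -0.    43.6 -119.4] [0.49  0.041 0.204]
0.72 [  -0.    54.1 -131.6] [0.5   0.043 0.217]
0.8 [  -0.    65.6 -143. ] [0.512 0.045 0.228]
0.88 [  -0.    77.9 -153.4] [0.524 0.048 0.238]
0.96 [  -0.    91.1 -162.8] [0.536 0.051 0.248]
1.04 [  -0.   104.9 -171.1] [0.55  0.054 0.256]
1.12 [  -0.   119.4 -178.3] [0.564 0.058 0.263]
1.2 [  -0.   134.4 -184.3] [0.579 0.061 0.269]
1.28 [  -0.   149.8 -189.1] [0.594 0.064 0.274]
1.36 [  -0.   165.6 -192.6] [0.609 0.068 0.278]
1.44 [  -0.   181.6 -194.9] [0.625 0.072 0.28 ]
1.52 [  -0.   197.7 -195.9] [0.64  0.075 0.281]
1.6 [  -0.   213.9 -195.6] [0.656 0.079 0.281]
1.68 [  -0.   229.9 -194. ] [0.672 0.082 0.279]
1.75 [  -0.   243.9 -191.5] [0.685 0.086 0.277]
1.8 [-1.000e-01  2.537e+02 -1.892e+02] [0.695 0.088 0.274]
```

Request:
{"api": "carry_out", "payload": {
  "commands": [
    [0,0.002,-0.008,0,0,0],
    [0,0.003,-0.016,0,0,0],
    [0,0.0055,-0.032,0,0,0],
    [0,0.009,-0.048,0,0,0],
    [0,0.014,-0.063,0,0,0]
  ]
}}

```text
time: 9.65
tool_pos: [0.4614, 0.0331, 0.1496]
ee_rot: [3.141, 0.001, 1.797]
wrist_force: [4.6, -1.1, -4.8]
width: 0.0112
finger_force: 30.0
```

Request:
{"api": "carry_out", "payload": {
  "commands": [
    [0,0.006,-0.015,0,0,0],
    [0,0.0135,-0.0295,0,0,0],
    [0,0.022,-0.043,0,0,0],
    [0,0.0315,-0.056,0,0,0],
    [0,0.042,-0.0685,0,0,0]
  ]
}}

```text
time: 10.15
tool_pos: [0.4993, 0.0419, 0.218]
ee_rot: [-3.134, 0.001, 1.796]
wrist_force: [-5.4, -2.8, 1.0]
width: 0.011
finger_force: 30.0
```

Request:
{"api": "carry_out", "payload": {
  "commands": [
    [0,0.0115,-0.0115,0,0,0],
    [0,0.024,-0.022,0,0,0],
    [0,0.037,-0.031,0,0,0],
    [0,0.051,-0.0395,0,0,0],
    [0,0.0655,-0.0465,0,0,0]
  ]
}}

```text
time: 10.65
tool_pos: [0.564, 0.0568, 0.2673]
ee_rot: [-3.139, 0.001, 1.796]
wrist_force: [-4.1, -2.1, 5.8]
width: 0.0111
finger_force: 30.0
```

Request:
{"api": "carry_out", "payload": {
  "commands": [
    [0,0.015,-0.006,0,0,0],
    [0,0.0305,-0.011,0,0,0],
    [0,0.046,-0.0145,0,0,0],
    [0,0.062,-0.0165,0,0,0],
    [0,0.078,-0.0175,0,0,0]
  ]
}}

```text
time: 11.15
tool_pos: [0.6414, 0.0747, 0.2838]
ee_rot: [3.141, 0.001, 1.796]
wrist_force: [-0.1, -0.6, 2.8]
width: 0.0108
finger_force: 30.0
```

```bash
python3 - <<'E'
from bench import get_obs
o=get_obs();print(o["joint_positions"],o["tool_pos"],o["wrist_force"])
E
```

```text
[ 2.86635792e-02  3.08107177e-01  9.57771956e-01 -7.85302140e-04
  1.87541674e+00 -1.97197571e-01] [0.64136361 0.07474929 0.28381354] [-0.07929665 -0.61143728  2.81210028]
```

Request:
{"api": "carry_out", "payload": {
  "commands": [
    [0,0.012,0,0,0,0],
    [0,0.022,0.001,0,0,0],
    [0,0.032,0.002,0,0,0],
    [0,0.041,0.0035,0,0,0],
    [0,0.05,0.005,0,0,0]
  ]
}}

```text
time: 11.65
tool_pos: [0.6911, 0.0863, 0.2773]
ee_rot: [3.14, 0.0, 1.797]
wrist_force: [0.7, 0.1, 4.6]
width: 0.0108
finger_force: 30.0
```

Request:
{"api": "carry_out", "payload": {
  "commands": [
    [0,0.002,0.0005,0,0,0],
    [0,0.003,0.001,0,0,0],
    [0,0.003,0.001,0,0,0],
    [0,0.003,0.001,0,0,0],
    [0,0.003,0.001,0,0,0]
  ]
}}

```text
time: 12.15
tool_pos: [0.6945, 0.087, 0.2763]
ee_rot: [3.138, 0.0, 1.797]
wrist_force: [0.8, 0.1, 5.2]
width: 0.0109
finger_force: 30.0
```

Request:
{"api": "carry_out", "payload": {
  "commands": [
    [0,0,0,0,0,0],
    [0,0,0,0,0,0],
    [0,0,0,0,0,0],
    [0,0,0,0,0,0],
    [0,0,0,0,0,0]
  ],
  "jaw": 0.4
}}

```text
time: 12.65
tool_pos: [0.6933, 0.0869, 0.2743]
ee_rot: [-3.14, -0.0, 1.797]
wrist_force: [-0.3, 0.9, 1.4]
width: 0.0372
finger_force: 0.0
```

Request:
{"api": "carry_out", "payload": {
  "commands": [
    [0,0,-0.015,0,0,0],
    [0,0,-0.03,0,0,0],
    [0,0,-0.05,0,0,0],
    [0,-0.02,-0.06,0,0,0],
    [0,-0.07,-0.06,0,0,0]
  ]
}}

```text
time: 13.15
tool_pos: [0.6276, 0.0713, 0.3325]
ee_rot: [-3.141, -0.0, 1.797]
wrist_force: [-0.3, -1.2, 0.7]
width: 0.0373
finger_force: 0.0
```

Request:
{"api": "carry_out", "payload": {
  "commands": [
    [0,-0.05,0,0,0,0],
    [0,-0.1,0,0,0,0],
    [0,-0.15,0,0,0,0],
    [0,-0.2,0,0,0,0],
    [0,-0.25,0,0,0,0]
  ]
}}

```text
time: 13.65
tool_pos: [0.3794, 0.015, 0.3349]
ee_rot: [3.141, 0.0, 1.797]
wrist_force: [0.0, -0.1, 1.1]
width: 0.0375
finger_force: 0.0
```

```bash
python3 - <<'E'
from h import *
from bench import *
import pickle
s=snapshot("scene");o=get_obs();print(o["tool_pos"],o["ee_rot"],o["joint_positions"])
pickle.dump(s,open("s1.pkl","wb"))
cv2.imwrite("pics/scene1.png",cv2.resize(s["img"][:,:,::-1],(800,600),interpolation=cv2.INTER_CUBIC))
E
```

```text
[0.37289567 0.01447911 0.33637179] [-3.14000807e+00  1.18579197e-03  1.79588454e+00] [-1.11887387e-01 -2.92986041e-01  1.45845585e+00 -1.78872989e-03
  1.97722566e+00 -3.37680895e-01]
```

View pics/scene1.png

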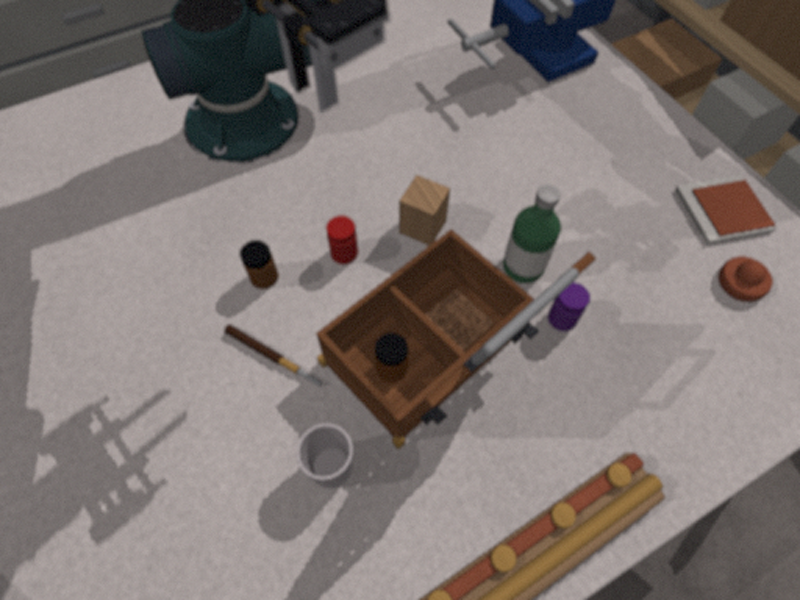

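The lid is open, with its handle at about (535,310). The jar stands on the table at (260,262), the stored jar is in the -y compartment (393,350), and the cork mat lies in the +y compartment at about (462,315). I'll locate the mat more exactly and measure the jar.

```bash
python3 - <<'E'
from h import *
from bench import *
import pickle
s=pickle.load(open("s1.pkl","rb"));t=snapshot("top");pickle.dump(t,open("t1.pkl","wb"))
W=cloud(s);P=W.reshape(-1,3);P=P[(abs(P[:,2]-.0715)<.006)&(np.hypot(P[:,0]-.34,P[:,1]+.1)<.05)]
print("jar cap",cv2.minEnclosingCircle((P[:,:2]*1000).astype(np.float32)))
c=np.array([.566,.058]);a=.227
Rz=np.array([[np.cos(a),-np.sin(a)],[np.sin(a),np.cos(a)]])
print("nominal mat",c+Rz@[0,.0605])
def proj(s,X):
    p=np.asarray(X)@np.array(s["R"]).T+s["t"];return np.c_[p[:,0]/p[:,2]*s["fx"]+s["cx"],p[:,1]/p[:,2]*s["fy"]+s["cy"]]
X=[[*(c+Rz@[x,.0605+y]),.012] for x,y in[(-.04,-.04),(-.04,.04),(.04,.04),(.04,-.04)]]
out=[]
for q in(s,t):
    pr=proj(q,X);ce=pr.mean(0).astype(int);u0,v0=ce[0]-50,ce[1]-60
    im=cv2.resize(q["img"][v0:v0+120,u0:u0+100,::-1],None,fx=4,fy=4,interpolation=cv2.INTER_CUBIC)
    for u,v in pr: cv2.circle(im,(int((u-u0+.5)*4),int((v-v0+.5)*4)),3,(255,255,0),-1)
    out.append(im)
cv2.imwrite("pics/mat.png",np.hstack(out))
E
```

```text
jar cap ((341.8595886230469, -98.3201904296875), 22.769683837890625)
nominal mat [0.55238414 0.11694793]
```

View pics/mat.png

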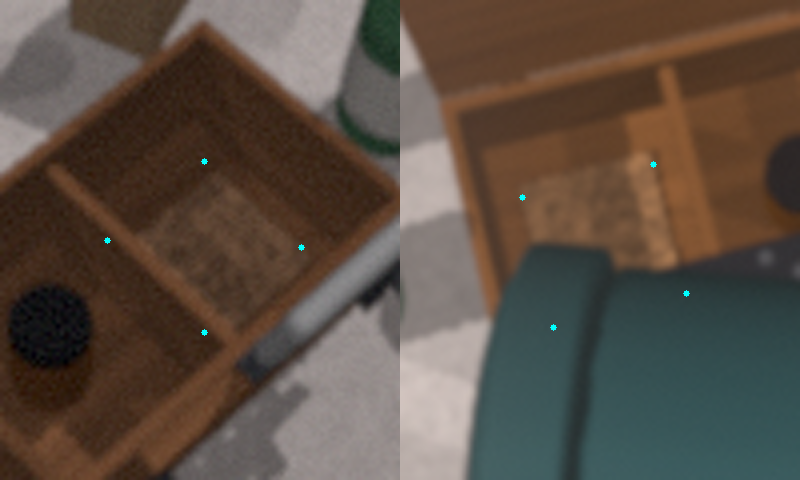

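The mat's corners sit a few mm toward +x of my nominal marks. I'll swing the arm to above the jar, turn the tool, and rectify both views onto the mat plane.

Request:
{"api": "carry_out", "payload": {
  "commands": [
    [0,0,0,0,0,0.14],
    [0,0,0,0,0,0.28],
    [0,0,0,0,0,0.42],
    [0,0,0,0,0,0.56],
    [0,0,0,0,0,0.7]
  ],
  "jaw": 0.75
}}

```text
time: 14.25
tool_pos: [0.3823, 0.0153, 0.3349]
ee_rot: [3.142, -0.0, 1.091]
wrist_force: [-0.4, -0.5, 0.4]
width: 0.07
finger_force: 0.0
```

Request:
{"api": "carry_out", "payload": {
  "commands": [
    [0,0,0,0,0,0.14],
    [0,0,0,0,0,0.28],
    [0,0,0,0,0,0.42],
    [0,0,0,0,0,0.56],
    [0,0,0,0,0,0.7]
  ]
}}

```text
time: 14.75
tool_pos: [0.3823, 0.0153, 0.3349]
ee_rot: [-3.141, -0.0, 0.391]
wrist_force: [-0.1, -0.1, -0.2]
width: 0.0705
finger_force: 0.0
```

```bash
python3 - <<'E'
from h import *
o=plan([[.3415,-.0993,.30]],.227)
print(o["tool_pos"],o["ee_rot"])
E
```

```text
shift mm [-81.4  90.4  34.9] rot [-0.    -0.     0.164]
[0.38231557 0.01531735 0.33488989] [-3.14138508e+00 -1.44479982e-04  3.91050063e-01]
```

Request:
{"api": "carry_out", "payload": {
  "commands": [
    [-0.02,0.025,0.01,0,0,0.08],
    [-0.04,0.05,0.02,0,0,0.164],
    [-0.06,0.07,0.03,0,0,0.164],
    [-0.081,0.09,0.035,0,0,0.164],
    [-0.081,0.09,0.035,0,0,0.164]
  ]
}}

```text
time: 15.25
tool_pos: [0.3411, -0.1011, 0.299]
ee_rot: [-3.141, 0.002, 0.228]
wrist_force: [0.3, -0.1, 0.4]
width: 0.0706
finger_force: 0.0
```

```bash
python3 - <<'E'
from h import *
from bench import *
import pickle
s=pickle.load(open("s1.pkl","rb"));t=snapshot("top");pickle.dump(t,open("t2.pkl","wb"))
o=plan([[.3415,-.0993,.03]],.227);print(o["tool_pos"],o["ee_rot"])
c=np.array([.566,.058]);a=.227
Rz=np.array([[np.cos(a),-np.sin(a)],[np.sin(a),np.cos(a)]])
# rectify: columns = case x from -.08..+.08, rows = case y .125..-.005 ; 5px/mm /2
k=2.5e3
v,u=np.mgrid[:330,:400];x=-.08+u/k;y=.126-v/k
XY=np.stack([x,y],-1)@Rz.T+c
out=[]
for q,z in((s,.012),(t,.012)):
    X=np.dstack([XY,np.full(x.shape,z)])@np.array(q["R"]).T+q["t"]
    m=[(X[...,0]/X[...,2]*q["fx"]+q["cx"]).astype(np.float32),(X[...,1]/X[...,2]*q["fy"]+q["cy"]).astype(np.float32)]
    im=cv2.remap(np.ascontiguousarray(q["img"][:,:,::-1]),*m,cv2.INTER_CUBIC)
    im=cv2.convertScaleAbs(im,alpha=1.6)
    for g in range(0,400,50): cv2.line(im,(g,0),(g,6),(255,255,0),1)
    for g in range(15,330,50): cv2.line(im,(0,g),(6,g),(255,255,0),1)
    out.append(im)
cv2.imwrite("pics/mat2.png",np.hstack(out))
E
```

```text
shift mm [ -0.   -0.4 269.6] rot [-0.001  0.     0.002]
[ 0.34173449 -0.09991081  0.29958562] [-3.14070566e+00  2.64306207e-04  2.29302028e-01]
```

View pics/mat2.png

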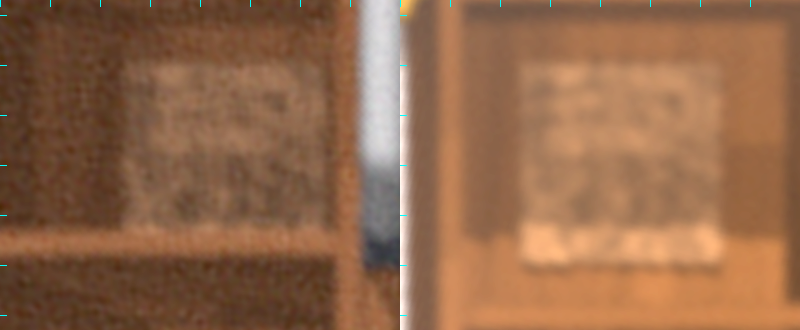

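Rectified, the mat spans case x from about -32 to +49 mm and y from 20 to 101 mm, so its centre is at case (+9, +60.5) mm. That agrees in both views, and the 80 mm size checks. Next I'll grasp the jar.

Request:
{"api": "carry_out", "payload": {
  "commands": [
    [0,0,0.04,0,0,0],
    [0,0,0.085,0,0,0],
    [0,0,0.13,0,0,0],
    [0,0,0.175,0,0,0],
    [0,0,0.2,0,0,0]
  ]
}}

```text
time: 15.8
tool_pos: [0.3407, -0.0971, 0.0965]
ee_rot: [-3.138, 0.003, 0.234]
wrist_force: [-0.8, -0.2, -0.2]
width: 0.0706
finger_force: 0.0
```

Request:
{"api": "carry_out", "payload": {
  "commands": [
    [0,0,0.02,0,0,0],
    [0,0,0.04,0,0,0],
    [0,0,0.06,0,0,0],
    [0,0,0.068,0,0,0],
    [0,0,0.068,0,0,0]
  ]
}}

```text
time: 16.3
tool_pos: [0.3415, -0.098, 0.0312]
ee_rot: [-3.14, 0.001, 0.234]
wrist_force: [-0.1, -0.3, -0.6]
width: 0.0706
finger_force: 0.0
```

Request:
{"api": "carry_out", "payload": {
  "commands": [
    [0,0,0,0,0,0],
    [0,0,0,0,0,0],
    [0,0,0,0,0,0],
    [0,0,0,0,0,0],
    [0,0,0,0,0,0]
  ],
  "jaw": 0.3
}}

```text
time: 16.8
tool_pos: [0.3424, -0.0995, 0.0328]
ee_rot: [3.14, -0.002, 0.233]
wrist_force: [0.3, -0.7, 2.7]
width: 0.045
finger_force: 30.0
```

```bash
python3 - <<'E'
from h import *
from bench import *
c=np.array([.566,.058]);a=.227
Rz=np.array([[np.cos(a),-np.sin(a)],[np.sin(a),np.cos(a)]]);m=c+Rz@[.009,.0605];print(m)
o=plan([[.3415,-.0993,.24],[*m,.24],[*m,.043]],.227);print(o["tool_pos"],o["ee_rot"],o["width"],o["finger_force"],o["wrist_force"])
w=snapshot("wrist");C=-np.array(w["R"]).T@w["t"];R=Rt.from_euler("xyz",o["ee_rot"]);print("wrist cam in tool",R.inv().apply(C-o["tool_pos"]))
E
```

```text
[0.56115326 0.11897343]
shift mm [-5.000e-01 -1.000e-01 -2.072e+02] rot [ 0.001 -0.002  0.006]
shift mm [ 263.5 -161.9 -206.9] rot [ 0.001 -0.002  0.006]
shift mm [ 263.2 -162.1   -9.9] rot [ 0.001 -0.002  0.006]
[ 0.34239087 -0.09945478  0.03282184] [ 3.14047018e+00 -1.57413243e-03  2.32512439e-01] 0.04497982138454062 30.00120436772704 [ 0.26541556 -0.70708804  2.70139571]
wrist cam in tool [ 8.55119790e-02  1.66761640e-04 -1.80347901e-01]
```

The wrist camera is mounted on the tool's +x side, which would face the open lid. So I'll lift the jar and turn the tool half a turn before placing.

Request:
{"api": "carry_out", "payload": {
  "commands": [
    [0,0,-0.015,0,0,0],
    [0,0,-0.05,0,0,0],
    [0,0,-0.09,0,0,0],
    [0,0,-0.13,0,0,0],
    [0,0,-0.17,0,0,0]
  ]
}}

```text
time: 17.35
tool_pos: [0.341, -0.0988, 0.2028]
ee_rot: [-3.141, 0.001, 0.233]
wrist_force: [0.4, -1.3, -1.1]
width: 0.0452
finger_force: 30.0
```

Request:
{"api": "carry_out", "payload": {
  "commands": [
    [0,0,-0.02,0,0,-0.1],
    [0,0,-0.037,0,0,-0.24],
    [0,0,-0.037,0,0,-0.38],
    [0,0,-0.037,0,0,-0.52],
    [0,0,-0.037,0,0,-0.66]
  ]
}}

```text
time: 17.85
tool_pos: [0.3414, -0.099, 0.2384]
ee_rot: [-3.14, 0.0, 0.898]
wrist_force: [0.6, 0.1, -1.1]
width: 0.045
finger_force: 30.0
```

Request:
{"api": "carry_out", "payload": {
  "commands": [
    [0,0,0,0,0,-0.14],
    [0,0,0,0,0,-0.28],
    [0,0,0,0,0,-0.42],
    [0,0,0,0,0,-0.56],
    [0,0,0,0,0,-0.7]
  ]
}}

```text
time: 18.35
tool_pos: [0.3413, -0.0989, 0.2381]
ee_rot: [-3.14, -0.001, 1.598]
wrist_force: [-0.3, -0.2, -2.0]
width: 0.0451
finger_force: 30.0
```

Request:
{"api": "carry_out", "payload": {
  "commands": [
    [0,0,0,0,0,-0.14],
    [0,0,0,0,0,-0.28],
    [0,0,0,0,0,-0.42],
    [0,0,0,0,0,-0.56],
    [0,0,0,0,0,-0.7]
  ]
}}

```text
time: 18.85
tool_pos: [0.3413, -0.0989, 0.2382]
ee_rot: [-3.141, -0.002, 2.298]
wrist_force: [0.2, -0.0, -0.2]
width: 0.0448
finger_force: 30.0
```

Request:
{"api": "carry_out", "payload": {
  "commands": [
    [0,0,0,0,0,-0.14],
    [0,0,0,0,0,-0.28],
    [0,0,0,0,0,-0.42],
    [0,0,0,0,0,-0.56],
    [0,0,0,0,0,-0.7]
  ]
}}

```text
time: 19.35
tool_pos: [0.3413, -0.0989, 0.2382]
ee_rot: [3.141, -0.002, 2.998]
wrist_force: [-0.5, -0.3, -0.6]
width: 0.045
finger_force: 30.0
```

Request:
{"api": "carry_out", "payload": {
  "commands": [
    [0,0,0,0,0,-0.12],
    [0,0,0,0,0,-0.24],
    [0,0,0,0,0,-0.34],
    [0,0,0,0,0,-0.375],
    [0,0,0,0,0,-0.375]
  ]
}}

```text
time: 19.85
tool_pos: [0.3413, -0.0989, 0.2382]
ee_rot: [3.14, -0.001, -2.916]
wrist_force: [-0.6, -0.3, -1.6]
width: 0.0453
finger_force: 30.0
```

```bash
python3 - <<'E'
from h import *
o=plan([[.56115,.119,.24],[.56115,.119,.043]],.227+np.pi);print(o["tool_pos"],o["ee_rot"],o["width"],o["finger_force"],o["joint_positions"])
E
```

```text
shift mm [-263.   163.2   -1.9] rot [ 0.001 -0.001 -0.001]
shift mm [-263.3  163.   195.1] rot [ 0.001 -0.001 -0.001]
[ 0.34133322 -0.09894409  0.23823283] [ 3.14048520e+00 -1.11383023e-03 -2.91577211e+00] 0.04525999546168434 29.99919001478702 [-4.42266816e-01 -3.60080522e-01  1.70054815e+00  1.84289064e-04
  1.80268543e+00 -2.23884086e+00]
```

Request:
{"api": "carry_out", "payload": {
  "commands": [
    [-0.02,0.012,0,0,0,0],
    [-0.05,0.031,0,0,0,0],
    [-0.08,0.05,0,0,0,0],
    [-0.11,0.068,0,0,0,0],
    [-0.14,0.087,0,0,0,0]
  ]
}}

```text
time: 20.35
tool_pos: [0.4593, 0.0182, 0.2384]
ee_rot: [3.141, -0.001, -2.917]
wrist_force: [0.4, -0.9, -1.0]
width: 0.0448
finger_force: 30.0
```

Request:
{"api": "carry_out", "payload": {
  "commands": [
    [-0.03,0.019,0,0,0,0],
    [-0.06,0.037,0,0,0,0],
    [-0.09,0.056,0,0,0,0],
    [-0.113,0.07,0,0,0,0],
    [-0.123,0.076,0,0,0,0]
  ]
}}

```text
time: 20.85
tool_pos: [0.5622, 0.1203, 0.2373]
ee_rot: [3.141, -0.002, -2.914]
wrist_force: [0.6, 0.3, -1.6]
width: 0.0455
finger_force: 30.0
```

Request:
{"api": "carry_out", "payload": {
  "commands": [
    [0,0,0.01,0,0,0],
    [0,0,0.03,0,0,0],
    [0,0,0.05,0,0,0],
    [0,0,0.07,0,0,0],
    [0,0,0.08,0,0,0]
  ]
}}

```text
time: 21.35
tool_pos: [0.5593, 0.1174, 0.1562]
ee_rot: [3.141, -0.005, -2.917]
wrist_force: [-0.1, -0.5, -0.6]
width: 0.0452
finger_force: 30.0
```

```bash
python3 - <<'E'
from h import *
from bench import *
o=plan([[.56115,.119,.053],[.56115,.119,.043]],.227+np.pi);print(o["tool_pos"],o["ee_rot"],o["width"],o["finger_force"],o["wrist_force"])
s=snapshot("scene");cv2.imwrite("pics/scene2.png",cv2.resize(s["img"][60:300,130:430,::-1],(750,600),interpolation=cv2.INTER_CUBIC))
E
```

```text
shift mm [ -2.7   1.2 103.2] rot [ 0.    -0.005 -0.002]
shift mm [ -2.7   1.2 113.2] rot [ 0.    -0.005 -0.002]
[0.55926968 0.11735938 0.15619064] [ 3.14143831 -0.00472233 -2.91705823] 0.04518602263804555 29.99931313097477 [-0.1402825  -0.45724296 -0.62035833]
```

View pics/scene2.png

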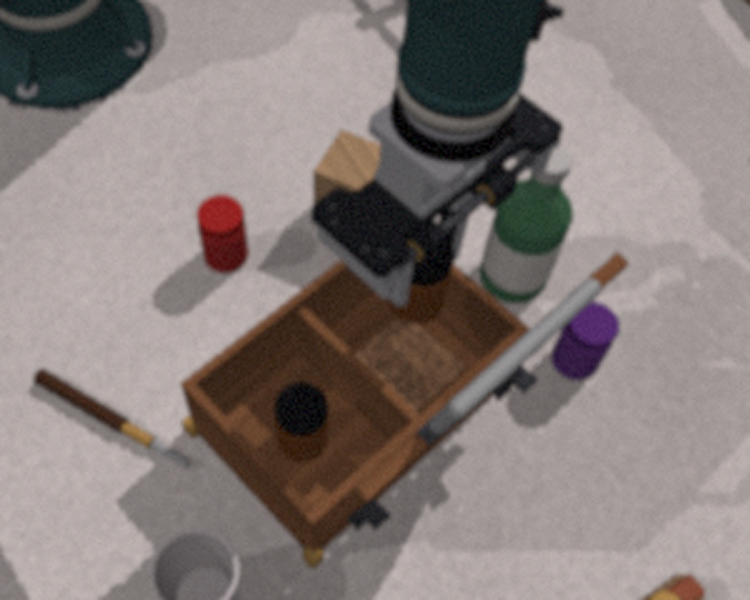

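The jar hangs upright over the mat compartment at (430,280), and the gripper is clear of the bottle at (525,240). I'll lower it.

Request:
{"api": "carry_out", "payload": {
  "commands": [
    [0,0,0.015,0,0,0],
    [0,0,0.035,0,0,0],
    [0,0,0.055,0,0,0],
    [0,0,0.075,0,0,0],
    [0,0,0.09,0,0,0]
  ]
}}

```text
time: 21.9
tool_pos: [0.5612, 0.1184, 0.068]
ee_rot: [-3.142, -0.0, -2.916]
wrist_force: [-0.8, -0.5, -0.6]
width: 0.0451
finger_force: 30.0
```

Request:
{"api": "carry_out", "payload": {
  "commands": [
    [0,0,0.005,0,0,0],
    [0,0,0.01,0,0,0],
    [0,0,0.012,0,0,0],
    [0,0,0.014,0,0,0],
    [0,0,0.015,0,0,0]
  ]
}}

```text
time: 22.4
tool_pos: [0.562, 0.1188, 0.0546]
ee_rot: [-3.142, 0.001, -2.916]
wrist_force: [-0.9, -0.3, -2.2]
width: 0.045
finger_force: 30.0
```

Request:
{"api": "carry_out", "payload": {
  "commands": [
    [0,0,0.002,0,0,0],
    [0,0,0.004,0,0,0],
    [0,0,0.006,0,0,0],
    [0,0,0.008,0,0,0],
    [0,0,0.009,0,0,0]
  ]
}}

```text
time: 22.9
tool_pos: [0.5614, 0.1187, 0.0449]
ee_rot: [3.142, -0.0, -2.915]
wrist_force: [-1.8, -0.9, 2.8]
width: 0.0448
finger_force: 30.0
```

Request:
{"api": "carry_out", "payload": {
  "commands": [
    [0,0,0,0,0,0],
    [0,0,0.0005,0,0,0],
    [0,0,0.001,0,0,0],
    [0,0,0.001,0,0,0],
    [0,0,0.001,0,0,0]
  ]
}}

```text
time: 23.4
tool_pos: [0.5616, 0.1188, 0.0449]
ee_rot: [3.142, 0.001, -2.915]
wrist_force: [-3.1, 0.0, 5.5]
width: 0.0453
finger_force: 30.0
```

The jar is in contact with the mat at the expected height. I'll open to about 64 mm, which stays clear of the walls, then retract.

Request:
{"api": "carry_out", "payload": {
  "commands": [
    [0,0,0,0,0,0],
    [0,0,0,0,0,0],
    [0,0,0,0,0,0],
    [0,0,0,0,0,0],
    [0,0,0,0,0,0]
  ],
  "jaw": 0.68
}}

```text
time: 23.9
tool_pos: [0.5614, 0.1187, 0.0437]
ee_rot: [3.141, -0.0, -2.915]
wrist_force: [-0.4, -0.2, 0.2]
width: 0.0639
finger_force: 0.0
```

Request:
{"api": "carry_out", "payload": {
  "commands": [
    [0,0,-0.01,0,0,0],
    [0,0,-0.04,0,0,0],
    [0,0,-0.08,0,0,0],
    [0,0,-0.12,0,0,0],
    [0,0,-0.16,0,0,0]
  ]
}}

```text
time: 24.4
tool_pos: [0.5614, 0.1187, 0.2064]
ee_rot: [-3.142, 0.001, -2.915]
wrist_force: [0.7, -0.0, -0.3]
width: 0.0642
finger_force: 0.0
```

Request:
{"api": "carry_out", "payload": {
  "commands": [
    [0.01,0,-0.03,0,0,0],
    [0.05,0,-0.06,0,0,0],
    [0.1,0,-0.08,0,0,0],
    [0.15,0,-0.08,0,0,0],
    [0.2,0,-0.08,0,0,0]
  ]
}}

```text
time: 24.9
tool_pos: [0.3687, 0.0744, 0.2858]
ee_rot: [-3.141, 0.003, -2.915]
wrist_force: [-0.4, -0.4, 1.5]
width: 0.0637
finger_force: 0.0
```

```bash
python3 - <<'E'
from h import *
from bench import *
s=snapshot("scene");cv2.imwrite("pics/scene3.png",cv2.resize(s["img"][60:300,130:430,::-1],(750,600),interpolation=cv2.INTER_CUBIC))
W=cloud(s);P=W.reshape(-1,3);P=P[(abs(P[:,2]-.084)<.006)&(np.hypot(P[:,0]-.5615,P[:,1]-.119)<.035)]
print(len(P),cv2.minEnclosingCircle((P[:,:2]*1000).astype(np.float32)),np.median(P[:,2]))
E
```

```text
304 ((562.84326171875, 120.29896545410156), 22.158519744873047) 0.08368119111697189
```

View pics/scene3.png

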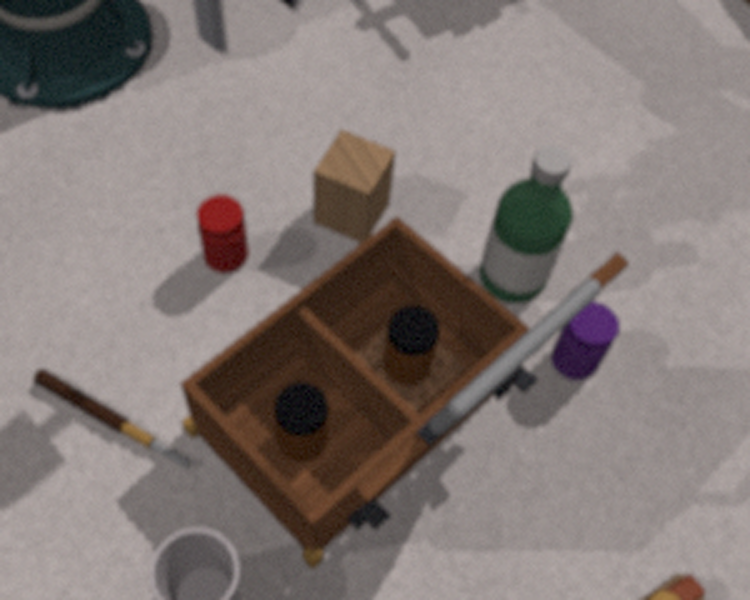

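The jar stands upright on the mat at (412,345). Its cap top is at 0.084 m and its centre is within 2 mm of the mat's. The lid is open and nothing else has moved, so I'll hand in.

```bash
python3 -c "
from bench import *
print(close_job())"
```

```text
the job is handed in; nothing more can be done
None
```

The job is handed in: the jar stands upright on the cork mat, about 2 mm off its centre, with the lid open on its stop and everything else still in place in the last picture; the hand-in gave no verdict.

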